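# Open the soaking pot and hold the instrument toolbox open

### The job

I want to put the cleaned instruments from the steel soaking pot back into the black toolbox: lift the loose lid off the pot by its knob and lay it flat, knob up, in the empty blue tray. Then, before touching the toolbox's blue catch, tug the toolbox lid upward by its carrying handle to feel whether the catch is holding it; if it is, do not force it but let the lid down again and press the catch's thumb tab down and outward until it has let go. Raise the toolbox lid well open by its handle and finish while still holding it up there, because it falls shut by itself; leave everything else standing where it is.

Things in the scene. Friction and masses are not known exactly. Their poses are not given: they have to be found in the camera images.
- pot_lid_knob (a point): centre of the black knob (26 mm across, 20 mm tall) on the pot's loose round steel lid; the lid is 118 mm across, 110 to 220 g. Its 4 mm rim plate lies 24 to 28 mm below this point and a 92 mm wide locating boss under it reaches to 34 mm below, so lying flat on a surface this point is 34 mm above that surface. Axis z is the lid's own up
- pot: round stainless steel soaking pot, 110 mm across, 85 mm tall, 0.7 kg, with instruments standing inside below the rim; origin at the centre of its underside. The lid rests loose on its rim with the boss inside (the knob's centre is then 113 mm above the bench)
- tray: empty shallow dark blue eight-sided dissecting tray with a lighter blue rim, fixed, 240 mm along its own x by 190 mm along its own y, rim 19 mm high, floor 3 mm thick; origin at the centre of its underside. The pot's lid fits inside anywhere within 25 mm of the centre
- toolbox: black plastic instrument toolbox, fixed to the bench, 165 mm deep (its own x) by 300 mm wide (its own y), body 105 mm tall and 127 mm with the lid shut; origin at the centre of its underside, its front with the blue catch looks to its own -x
- toolbox_hinge (a point): middle of the lid's hinge line, which runs along the toolbox's y at the back (+x) top edge of its body, 105 mm above the bench and 82.5 mm behind the toolbox's centre; its axes are those of the toolbox
- lid_handle (a point): carrying handle on top of the toolbox lid: a straight round bar 15 mm thick, clear length 100 mm along the toolbox's y, between two posts; origin at the bar's centre: with the lid shut 82.5 mm in front of and 58 mm above the hinge line (163 mm above the bench), 36 mm above the lid's top face. It turns with the lid; the bar may turn between a gripper's pads
- toolbox_lid (a joint): opening angle of the toolbox lid, rad: 0 shut, growing as the front edge rises, stop at 1.15; well open is more than 0.8. The lid (0.35 kg, about 3.5 N at the handle) falls shut from any angle if let go. Held by the catch it has a little play and stops hard at about 0.035 rad; not held, it comes up freely
- catch_tab (a point): middle of the upper face of the blue catch's thumb tab (44 mm wide along the toolbox's y, 30 mm deep), sticking out from the toolbox's front: 126 mm in front of the toolbox's centre and 130 mm above the bench with the catch fully closed. Pressing the tab down (1 to 3 N) swings the catch outward: the tab goes down and away from the toolbox
- catch: the blue catch: a hooked lever; origin on its pin (along the toolbox's y, 93 mm in front of its centre, 60 mm above the bench). Its nose hooks over the middle of the lid's front edge. It stays where it is left, swings up to 1.3 rad; 0.2 rad (tab 6 mm down, 14 mm out) always lets go. At the start closed or ajar by up to 0.15 rad, holding the lid or not: hard to tell by eye. Must not be strained
- tub: milky plastic tub with a pink lid, 124 mm across, 83 mm tall; bystander, leave it alone; origin at the centre of its underside
- rack: low pink tube cooler, 85 by 200 mm, 33 mm tall; bystander; origin at the centre of its underside
- wash_bottle: white wash bottle with a red cap and a bent spout, 68 mm across, about 195 mm tall; bystander; origin at the centre of its underside
- reagent_bottle: amber bottle, 62 mm across, 140 mm tall; bystander; origin at the centre of its underside
- scissors: dissecting scissors lying flat, 150 mm long; bystander; origin near their pivot on the underside
- caliper: steel caliper lying flat, 200 mm long; bystander; origin at its middle on the underside
Things that resemble listed ones, but are neither listed nor needed, are in the scene too. Several things look just like the pot: the one meant starts nearest to the robot's base.

How it is judged:
By the outcome, as a careful person would: the job done as asked, in the order asked, and still so for the second after the job is handed in, while the arm keeps its last pose, push and grip.
It also fails if it takes over 61 s, if anything falls off the work surface, if the arm or the gripper's body presses on something with over 40 N, if the wrist force passes 120 N, or if a joint passes its speed limit or range.

### The arm

A 6-joint arm with a two-finger parallel gripper is mounted at the origin on the work surface. World frame = base frame: x ahead of the robot, y to its left, z up, the work surface at z = 0. Lengths are in m, angles in rad, forces in N, time in s.
With the tool pointing down it reaches from about 0.325 to 0.775 m from the base axis. Payload 9.3 kg.
Tool frame: the origin (TCP) lies where the fingers leave the gripper's body, on its centre line; the fingertips stand 73 mm ahead of it and the grasp point (between the pads) lies 54 mm ahead of it (nose_length is the distance from the TCP to the fingertips, in m); z points along the fingers, y is the direction in which the jaws open and shut (so a half turn about z gives the same grasp; the last joint's range is limited). The gripper opens to 85 mm and grips with 20 to 120 N. Pads are 22 mm wide; open, the fingers measure 114 mm over their backs; the gripper's body (76 mm by 85 mm) begins 54 mm behind the grasp point. The pads swing forward as they close: fully open they stand 13 mm farther back than shut.
Start: joints at [1.089, 0.259, 0.021, 1.334, 0, 1.418], TCP at [0.178, 0.521, 0.304] pointing down, gripper open.
Joint ranges: [-3.04, 3.04], [-0.91, 1.82], [-1.04, 1.36], [-1.92, 1.95], [-1.52, 1.45], [-3.14, 3.14]. Speed limits (rad/s): [2.22, 2.22, 2.79, 3.14, 3.14, 3.14].

### API

Orientations are given as a unit quaternion [w, x, y, z].
In Python, from rig import state, snapshot, get_calibration, close_job, nose_length gives the robot as it stands.
- The arm moves only by the shell command python3 -m crank 'ROWS'. ROWS is JSON, a list of rows, each an object with "claw": the closure, from -1 (fully open) to 1 (shut); "translation": the shift along the tool's x, y, z in cm, a list of three; "yaw": the turn about the tool's z in degrees. A call has 1 to 5 rows; each row shifts and turns the commanded pose from where the row before left it, along the tool's axes as they then stand; what a row does not reach is not made up. A row lasts 1/8 s, in which the tool goes at most 62.5 mm and 10.7 degrees, less where a joint would pass 70% of its speed; a pose out of reach is approached as far as the arm can. A call is refused whole if a number of a shift passes 6.25 or a number of a turn 10.7, either way. A call with a gripper value outside its range is refused whole. The fingers move at their own pace and stop on an object; the grip force is fixed at half the most. Time passes only in rows, so rows that do not move let the fingers close. It gives the time, the measured TCP pose, the force and the opening at its end, in the units of the state.
- state(): the state, without advancing time (a new reading comes with each control period).
- snapshot(name): name is "side" or "top" or "wrist"; returns the picture (480x640x3 uint8, red, green, blue); there is no depth.
- get_calibration(name): a dict with "mtx" (3x3 intrinsics, pixels), "dist" ([k1, k2, p1, p2, k3] as OpenCV has them; the pictures are not rectified), "rvec" (rotation vector, rad) and "tvec" (3), from world to camera coordinates, as OpenCV has them. Camera axes: x right, y down, z forward; pixel columns grow to the right and rows downward; lengths in m; the calibration is good to about 2 mm. A picture is of the moment at which its call begins: read the wrist's pose just before it. get_calibration takes no time and is no camera call; for the wrist camera it gives the pose at the moment of the call.
- close_job(): hands the job in, once; it reports no verdict.
The state is a dict: "time_s": time; "joints": joint angles; "dq": joint speeds; "tau": joint torques, N m; "tool_pos": TCP position; "eef_rot": TCP orientation; "ft_force": force on the tool from outside, world axes, zero at the start; "torque": the same for the moment, N m; "grip_width": finger opening in m.
Only numpy, scipy, OpenCV 4.12 (cv2) and the standard library are available. Lean on these libraries where they do the work, as an engineer would, in place of code of your own. Each camera call takes 0.05 s, during which the arm holds its last target.

## Working session

There is one attempt and no reset: what is moved stays moved. The work goes in short steps, Python scripts to look and compute and a shell command to move; the robot and the scene stay as the last step left them, time stands still between calls to the robot, and variables do not carry over. Pictures are saved under pics/ and viewed, and the job is handed in when it is done.

```bash
ls -la; mkdir -p pics
cat > h.py <<'E'
import numpy as np, cv2
from rig import state, snapshot, get_calibration, close_job, nose_length
def snap(n,f):
    c=get_calibration(n); im=snapshot(n); cv2.imwrite('pics/'+f,cv2.cvtColor(im,cv2.COLOR_RGB2BGR)); 
    np.savez('pics/'+f+'.npz',**{k:np.array(c[k],float) for k in('mtx','dist','rvec','tvec')}); return im
def cal(f): return dict(np.load('pics/'+f+'.npz'))
def ray(c,uv):
    p=cv2.undistortPoints(np.array([[uv]],float),c['mtx'],c['dist'])[0,0]
    R=cv2.Rodrigues(c['rvec'])[0]; o=-R.T@c['tvec'].ravel(); d=R.T@np.array([p[0],p[1],1]); return o,d/np.linalg.norm(d)
def onz(c,uv,z):
    o,d=ray(c,uv); return o+d*(z-o[2])/d[2]
def proj(c,P): return cv2.projectPoints(np.array(P,float).reshape(-1,1,3),c['rvec'],c['tvec'],c['mtx'],c['dist'])[0].reshape(-1,2)
def tri(obs):
    A=np.zeros((3,3));b=np.zeros(3)
    for c,uv in obs:
        o,d=ray(c,uv);M=np.eye(3)-np.outer(d,d);A+=M;b+=M@o
    return np.linalg.solve(A,b)
E
python3 - <<'E'
from h import *
for n in('side','top','wrist'): snap(n,n+'0.png')
s=state(); print(s)
for n in('side','top','wrist'):
    c=cal(n+'0.png'); R=cv2.Rodrigues(c['rvec'])[0]; print(n,-R.T@c['tvec'].ravel(),R[2],c['mtx'][0,0],c['dist'])
E
```

```text
total 12
drwxr-xr-x  3 agent agent 4096 Dec  6 04:46 .
drwxr-xr-x 23 root  root  4096 Dec  6 04:46 ..
drwxr-xr-x  2 agent agent 4096 Dec  6 04:46 pics
{'time_s': 0.15, 'joints': array([1.08939310e+00, 2.59057818e-01, 2.09339769e-02, 1.33371220e+00,
       4.99378759e-06, 1.41819021e+00]), 'dq': array([-1.04851669e-03,  3.53372188e-05,  2.62559681e-03, -1.00520546e-03,
       -5.46836971e-04, -3.38931180e-04]), 'tau': array([ 3.14458121e-03, -5.55969822e+01,  3.44662178e+01,  1.13477313e-02,
       -1.28335764e-04,  1.54272823e-05]), 'tool_pos': array([0.17753616, 0.5204048 , 0.30340693]), 'eef_rot': array([-1.64423960e-04,  1.63659005e-01,  9.86516832e-01, -4.93178005e-04]), 'ft_force': array([ 0.95813072, -0.32508484,  0.47691045]), 'torque': array([-0.02381135,  0.04332024,  0.01683694]), 'grip_width': 0.08562877277460203}
side [-0.03651778 -0.91844252  1.19337525] [ 0.36782416  0.61866694 -0.69423094] 603.4994716564183 [-0.11315701  0.          0.          0.          0.        ]
top [0.47433109 0.04760076 1.38225298] [ 0.06666924 -0.009012   -0.99773443] 499.06277586313644 [0.00235295 0.         0.         0.         0.        ]
wrist [0.10686723 0.54471839 0.37387448] [ 0.27445767 -0.09482337 -0.95691249] 361.41710347019205 [-0.06217717  0.          0.          0.          0.        ]
```

View pics/side0.png

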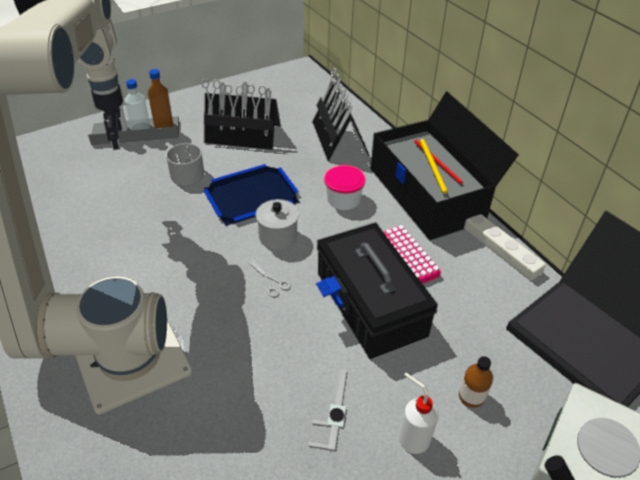

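View pics/top0.png

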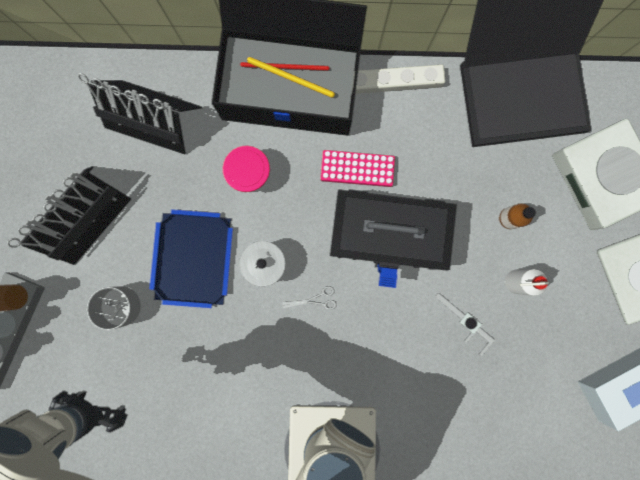

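View pics/wrist0.png

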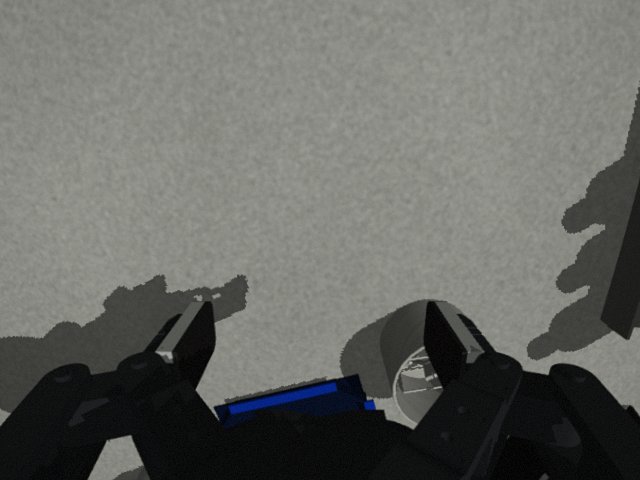

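The scene is clear. In the top view the lidded pot's knob is at (262,263), the tray centre about (192,258), the toolbox handle about (394,229) and the blue tab about (388,277). I'll zoom in for precise pixels.

Run:
```python
import cv2
t=cv2.imread('pics/top0.png');s=cv2.imread('pics/side0.png')
def z(im,x,y,w,h,k,f): cv2.imwrite('pics/'+f,cv2.resize(im[y:y+h,x:x+w],None,fx=k,fy=k,interpolation=cv2.INTER_CUBIC))
z(t,320,180,150,115,5,'z1.png'); z(t,140,200,160,115,5,'z2.png'); z(s,250,180,200,150,4,'z3.png')
```

```text
(no output)
```

View pics/z1.png

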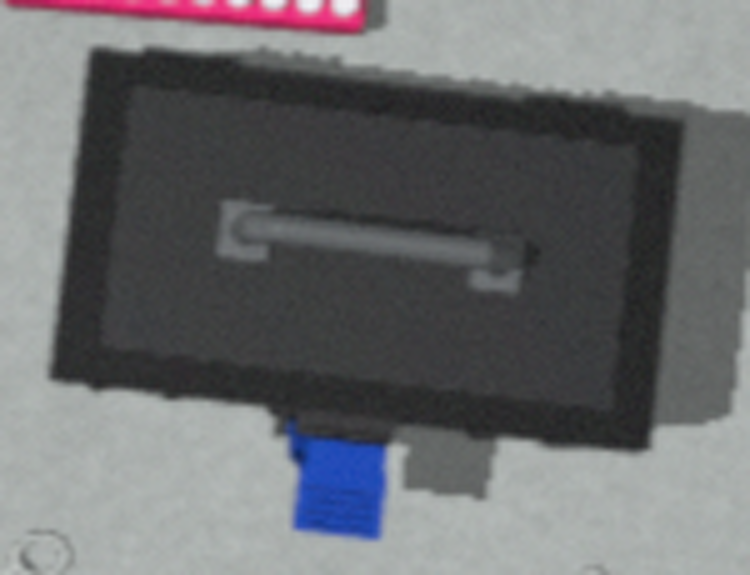

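View pics/z2.png

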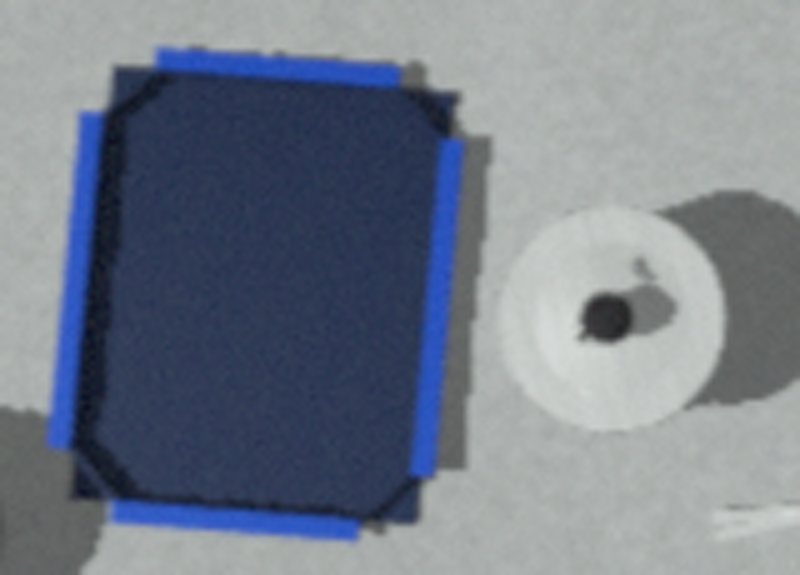

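View pics/z3.png

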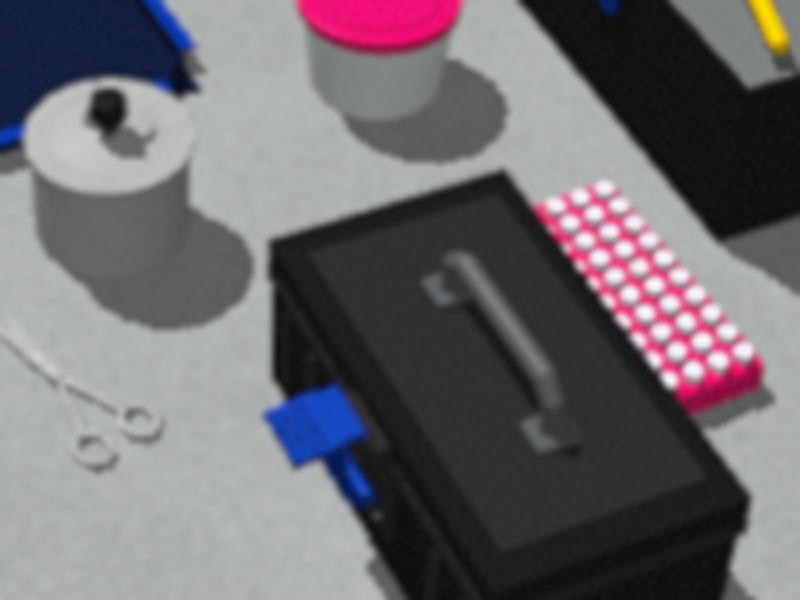

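Run:
```python
from h import *
from scipy.optimize import least_squares
t=cal('top0.png');s=cal('side0.png')
Z1=lambda x,y:(320+x/5-.4,180+y/5-.4); Z2=lambda x,y:(140+x/5-.4,200+y/5-.4); Z3=lambda x,y:(250+x/4-.4,180+y/4-.4)
print('knob tri',tri([(t,Z2(607,318)),(s,Z3(107,107))]), onz(t,Z2(607,318),.113), onz(s,Z3(107,107),.113))
print('potlid disk',onz(t,Z2(613,320),.089))
for p in [(75,280),(438,305),(280,67),(235,520)]: print('tray',onz(t,Z2(*p),.019))
tp=[onz(t,Z2(*p),.019) for p in [(75,280),(438,305),(280,67),(235,520)]]; print('tray c',np.mean(tp,0))
obs=[]
for f,pts in ((t,[Z1(93,50),Z1(685,118),Z1(650,447),Z1(52,380)]),(s,[Z3(505,172),Z3(748,497),Z3(480,585),Z3(272,243)])):
    obs.append((f,np.array(pts)))
loc=np.array([[.0825,.15,.127],[.0825,-.15,.127],[-.0825,-.15,.127],[-.0825,.15,.127]])
def W(q,l): 
    c,sn=np.cos(q[2]),np.sin(q[2]); l=np.atleast_2d(l); return np.c_[q[0]+c*l[:,0]-sn*l[:,1],q[1]+sn*l[:,0]+c*l[:,1],l[:,2]]
def res(q):
    r=[]
    for f,p in obs[:1]: r.append((proj(f,W(q,loc))-p).ravel())
    p=proj(s,W(q,loc)); r.append((p-obs[1][1])[[0,1,3]].ravel())
    r.append((proj(t,W(q,[[0,.05,.163],[0,-.05,.163]]))-np.array([Z1(245,226),Z1(505,251)])).ravel())
    r.append((proj(s,W(q,[[0,.05,.163],[0,-.05,.163]]))-np.array([Z3(462,260),Z3(545,385)])).ravel())
    return np.concatenate(r)
o=least_squares(res,[.53,-.1,0.1],loss='soft_l1'); print('toolbox',o.x,np.round(res(o.x),1))
q=o.x
for n,l in(('handle',[0,0,.163]),('tab',[-.126,0,.13]),('hinge',[.0825,0,.105])): print(n,W(q,[l]))
ct=[onz(t,Z1(*p),.13) for p in[(295,530),(380,537)]]
for p in ct:
    d=p[:2]-q[:2];c,sn=np.cos(q[2]),np.sin(q[2]);print('tab front corner local',c*d[0]+sn*d[1],-sn*d[0]+c*d[1])
for a,b in (((295,530),(292,465)),((380,537),(267,413))):
  pass
for p in [(292,467),(266,413)]: print('side tab corner @.13',onz(s,Z3(*p),.13))
# tab front corners predicted per angle
for a in (0,.05,.1,.15,.2):
    R=np.array([[np.cos(a),0,-np.sin(a)],[0,1,0],[np.sin(a),0,np.cos(a)]])
    L=[]
    for y in(.022,-.022):
        for x in(-.141,-.111):
            v=np.array([x+.093,y,.07]); v=np.array([v[0]*np.cos(a)-v[2]*np.sin(a),y,v[0]*np.sin(a)+v[2]*np.cos(a)]); L.append([v[0]-.093,y,v[2]+.06])
    P=W(q,L); a1=(proj(t,P)+.4-[320,180])*5; a2=(proj(s,P)+.4-[250,180])*4
    print(a,a1.round().tolist(),a2.round().tolist())
st=state();R=cv2.Rodrigues(np.zeros(3))[0]
from scipy.spatial.transform import Rotation as Ro
w,x,y,z=st['eef_rot'];print(Ro.from_quat([x,y,z,w]).as_matrix().round(3), nose_length if not callable(nose_length) else nose_length())
```

```text
knob tri [0.49657641 0.19287867 0.11493613] [0.49832942 0.19220427 0.113     ] [0.49584656 0.19583347 0.113     ]
potlid disk [0.49781837 0.19180916 0.089     ]
tray [0.51440335 0.49268885 0.019     ]
tray [0.50515694 0.29508071 0.019     ]
tray [0.63355636 0.38596708 0.019     ]
tray [0.3864607  0.40068084 0.019     ]
tray c [0.50989434 0.39360437 0.019     ]
toolbox [ 0.59004566 -0.14124955 -0.09620872] [ 0.1  1.  -1.   1.3 -0.5  0.2  0.7 -0.5 -0.3 -0.6  1.  -0.7  0.5 -0.5
  6.9  1.2 -4.7  1.   1.4  1.5  0.8 -1.8]
handle [[ 0.59004566 -0.14124955  0.163     ]]
tab [[ 0.46462834 -0.12914595  0.13      ]]
hinge [[ 0.67216414 -0.14917453  0.105     ]]
tab front corner local -0.14434507855494352 0.02218678779721117
tab front corner local -0.14280570913411625 -0.020504524047838105
side tab corner @.13 [ 0.43666755 -0.15241813  0.13      ]
side tab corner @.13 [ 0.4442993  -0.10922092  0.13      ]
0 [[296.0, 523.0], [303.0, 464.0], [383.0, 534.0], [390.0, 474.0]] [[274.0, 405.0], [320.0, 389.0], [306.0, 457.0], [353.0, 441.0]]
0.05 [[295.0, 530.0], [302.0, 471.0], [382.0, 540.0], [389.0, 481.0]] [[269.0, 409.0], [315.0, 392.0], [300.0, 461.0], [347.0, 444.0]]
0.1 [[293.0, 537.0], [301.0, 477.0], [380.0, 547.0], [388.0, 488.0]] [[264.0, 414.0], [310.0, 395.0], [295.0, 466.0], [342.0, 447.0]]
0.15 [[292.0, 543.0], [300.0, 484.0], [379.0, 553.0], [387.0, 494.0]] [[259.0, 419.0], [304.0, 398.0], [290.0, 471.0], [336.0, 450.0]]
0.2 [[291.0, 549.0], [299.0, 491.0], [377.0, 559.0], [385.0, 501.0]] [[254.0, 423.0], [299.0, 402.0], [285.0, 476.0], [331.0, 453.0]]
[[-0.946  0.323 -0.   ]
 [ 0.323  0.946 -0.001]
 [ 0.    -0.001 -1.   ]] 0.0726
```

```bash
python3 -m crank '[{"claw":-1,"translation":[0,0,0],"yaw":10.2},{"claw":-1,"translation":[0,0,0],"yaw":10.2},{"claw":-1,"translation":[0,0,0],"yaw":10.2},{"claw":-1,"translation":[0,0,0],"yaw":10.2},{"claw":-1,"translation":[0,0,0],"yaw":10.2}]'; python3 -m crank '[{"claw":-1,"translation":[0,0,0],"yaw":10.2},{"claw":-1,"translation":[0,0,0],"yaw":10},{"claw":-1,"translation":[0,0,0],"yaw":0}]'
```

```text
time_s: 0.78
tool_pos: [0.1776, 0.5205, 0.3036]
eef_rot: [0.0, 0.575, 0.818, -0.0]
ft_force: [-0.1, -0.7, 1.2]
grip_width: 0.0856
time_s: 1.15
tool_pos: [0.1776, 0.5205, 0.3037]
eef_rot: [0.0, 0.707, 0.707, -0.0]
ft_force: [0.0, 0.7, 0.2]
grip_width: 0.0855
```

```bash
python3 -m crank '[{"claw":-1,"translation":[-3.3,3.2,0],"yaw":0},{"claw":-1,"translation":[-3.3,3.2,0],"yaw":0},{"claw":-1,"translation":[-3.3,3.2,0],"yaw":0},{"claw":-1,"translation":[-3.3,3.2,0],"yaw":0},{"claw":-1,"translation":[-3.3,3.2,0],"yaw":0}]'; python3 -m crank '[{"claw":-1,"translation":[-3.2,3.2,0],"yaw":0},{"claw":-1,"translation":[-3.2,3.2,0],"yaw":0},{"claw":-1,"translation":[-3.2,3.2,0],"yaw":0},{"claw":-1,"translation":[-3.2,3.2,0],"yaw":0},{"claw":-1,"translation":[-3.2,3.2,0],"yaw":0}]'; python3 -m crank '[{"claw":-1,"translation":[0,0,3],"yaw":0},{"claw":-1,"translation":[0,0,3],"yaw":0},{"claw":-1,"translation":[0,0,0],"yaw":0}]'
python3 - <<'E'
from h import *
snap('wrist','w1.png');print(state()['tool_pos'])
E
```

```text
time_s: 1.78
tool_pos: [0.3383, 0.3542, 0.3039]
eef_rot: [0.0, 0.706, 0.709, 0.0]
ft_force: [0.3, 1.3, -0.1]
grip_width: 0.0855
time_s: 2.4
tool_pos: [0.4982, 0.1941, 0.3038]
eef_rot: [-0.0, 0.706, 0.709, -0.0]
ft_force: [0.4, 0.5, -0.3]
grip_width: 0.0853
time_s: 2.78
tool_pos: [0.4966, 0.195, 0.2421]
eef_rot: [-0.001, 0.706, 0.708, -0.002]
ft_force: [0.1, -0.9, 0.1]
grip_width: 0.0853
[0.49713374 0.19524216 0.24371399]
```

View pics/w1.png

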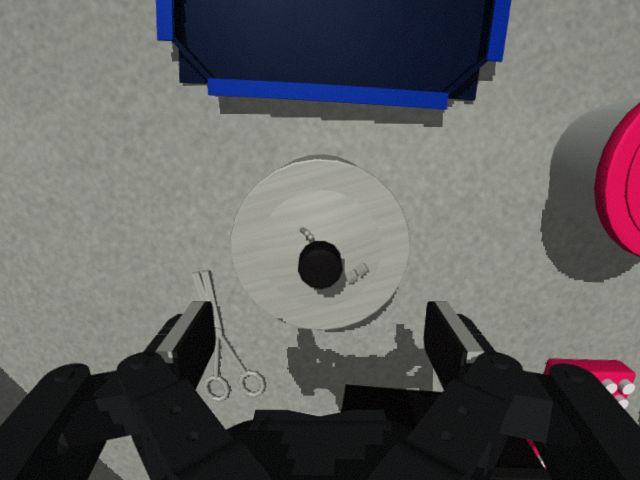

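The wrist view shows the knob at (320,265), centred between the fingers. I'll check its position with this view.

```bash
python3 - <<'E'
from h import *
c=cal('w1.png');t=cal('top0.png');s=cal('side0.png')
print(onz(c,(320,265),.115),onz(c,(320.5,243.5),.089))
print(tri([(c,(320,265)),(t,(261,263.2)),(s,(276.4,206.4))]))
print(np.mean([state()['tool_pos'] for _ in range(3)],0))
E
python3 -m crank '[{"claw":-1,"translation":[0,0,2.5],"yaw":0},{"claw":-1,"translation":[0,0,2.5],"yaw":0},{"claw":-1,"translation":[0,0,1.5],"yaw":0},{"claw":-1,"translation":[0,0,0.5],"yaw":0},{"claw":-1,"translation":[0,0,0],"yaw":0}]'
```

```text
[0.49593637 0.19331964 0.115     ] [0.49619468 0.19824076 0.089     ]
[0.49641653 0.19298787 0.11460722]
[0.49713374 0.19524216 0.24371399]
time_s: 3.45
tool_pos: [0.4977, 0.1954, 0.1745]
eef_rot: [0.0, 0.707, 0.707, 0.0]
ft_force: [-0.7, -0.1, 0.3]
grip_width: 0.085
```

```bash
python3 -m crank '[{"claw":-1,"translation":[-0.2,-0.1,0.5],"yaw":0},{"claw":0.5,"translation":[0,0,0],"yaw":0},{"claw":1,"translation":[0,0,0],"yaw":0},{"claw":1,"translation":[0,0,0],"yaw":0},{"claw":1,"translation":[0,0,0],"yaw":0}]';python3 -m crank '[{"claw":1,"translation":[0,0,0],"yaw":0},{"claw":1,"translation":[0,0,0],"yaw":0},{"claw":1,"translation":[0,0,0],"yaw":0}]'
```

```text
time_s: 4.08
tool_pos: [0.4965, 0.1934, 0.1693]
eef_rot: [0.0, 0.707, 0.707, 0.0]
ft_force: [-1.6, 0.1, 3.0]
grip_width: 0.0241
time_s: 4.45
tool_pos: [0.4965, 0.1933, 0.1693]
eef_rot: [0.0, 0.707, 0.707, 0.0]
ft_force: [-1.1, -0.5, 5.2]
grip_width: 0.024
```

```bash
python3 -m crank '[{"claw":1,"translation":[0,0,-0.5],"yaw":0},{"claw":1,"translation":[0,0,-1],"yaw":0},{"claw":1,"translation":[0,0,-1.5],"yaw":0},{"claw":1,"translation":[0,0,-1.5],"yaw":0},{"claw":1,"translation":[0,0,-1.5],"yaw":0}]';python3 -m crank '[{"claw":1,"translation":[0,0,-1],"yaw":0},{"claw":1,"translation":[0,0,0],"yaw":0},{"claw":1,"translation":[0,0,0],"yaw":0}]'
python3 - <<'E'
from h import *
snap('wrist','w2.png');snap('side','s2.png')
E
```

```text
time_s: 5.08
tool_pos: [0.4965, 0.1933, 0.2303]
eef_rot: [0.0, 0.707, 0.707, 0.0]
ft_force: [-0.3, 0.6, -1.7]
grip_width: 0.024
time_s: 5.45
tool_pos: [0.4962, 0.1933, 0.2385]
eef_rot: [-0.0, 0.707, 0.707, -0.0]
ft_force: [0.2, -1.0, -1.7]
grip_width: 0.0243
```

View pics/w2.png

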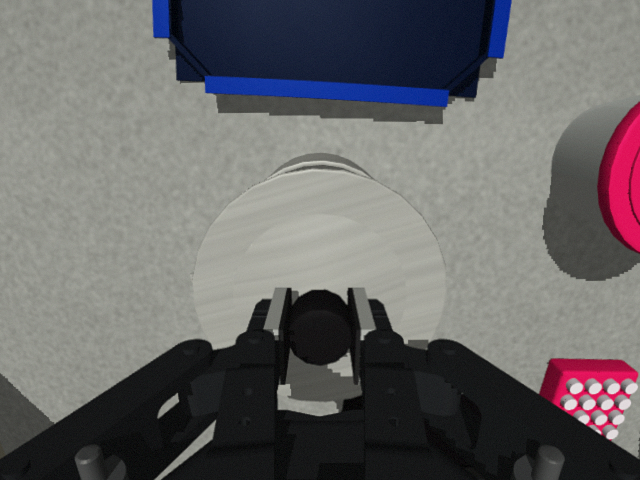

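View pics/s2.png

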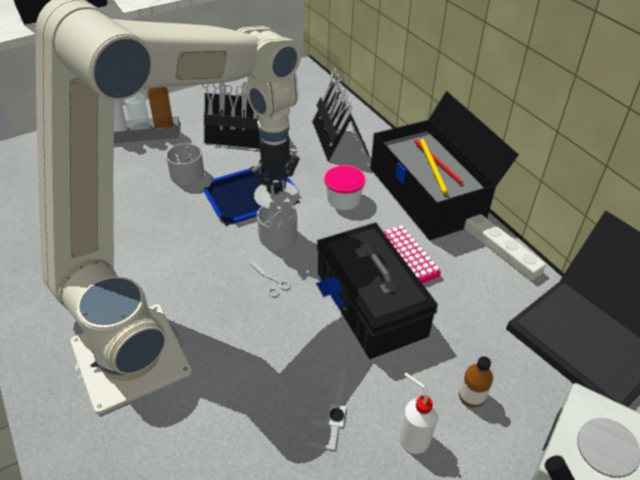

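The lid is held and level, with the pot still standing. Next, carry it to the tray centre.

```bash
python3 -m crank '[{"claw":1,"translation":[2,0.2,0],"yaw":0},{"claw":1,"translation":[4,0.3,0],"yaw":0},{"claw":1,"translation":[4,0.3,0],"yaw":0},{"claw":1,"translation":[4,0.3,0],"yaw":0},{"claw":1,"translation":[4,0.3,0],"yaw":0}]';python3 -m crank '[{"claw":1,"translation":[2,0,0],"yaw":0},{"claw":1,"translation":[0,0,2],"yaw":0},{"claw":1,"translation":[0,0,3],"yaw":0},{"claw":1,"translation":[0,0,3],"yaw":0},{"claw":1,"translation":[0,0,2.5],"yaw":0}]';python3 -m crank '[{"claw":1,"translation":[0,0,1.5],"yaw":0},{"claw":1,"translation":[0,0,1],"yaw":0},{"claw":1,"translation":[0,0,0.5],"yaw":0},{"claw":1,"translation":[0,0,0],"yaw":0}]'
```

```text
time_s: 6.18
tool_pos: [0.5102, 0.3758, 0.2384]
eef_rot: [-0.0, 0.707, 0.707, -0.0]
ft_force: [-0.2, -0.7, -1.6]
grip_width: 0.0243
time_s: 6.8
tool_pos: [0.5101, 0.3933, 0.1325]
eef_rot: [-0.0, 0.707, 0.707, -0.001]
ft_force: [0.2, -0.9, -1.4]
grip_width: 0.0243
time_s: 7.3
tool_pos: [0.5106, 0.3934, 0.1041]
eef_rot: [0.0, 0.707, 0.707, 0.0]
ft_force: [-0.4, 0.3, -1.4]
grip_width: 0.0243
```

```bash
python3 -m crank '[{"claw":1,"translation":[0,0,0.5],"yaw":0},{"claw":1,"translation":[0,0,0.4],"yaw":0},{"claw":1,"translation":[0,0,0.0],"yaw":0}]';python3 -m crank '[{"claw":1,"translation":[0,0,0.2],"yaw":0},{"claw":1,"translation":[0,0,0],"yaw":0}]'
python3 - <<'E'
from h import *
snap('wrist','w3.png');print(state()['tool_pos'],state()['ft_force'])
E
```

```text
time_s: 7.68
tool_pos: [0.5104, 0.3932, 0.0946]
eef_rot: [-0.0, 0.707, 0.707, -0.0]
ft_force: [-0.1, -0.3, -1.2]
grip_width: 0.0236
time_s: 7.92
tool_pos: [0.5106, 0.3934, 0.0933]
eef_rot: [0.0, 0.707, 0.707, 0.0]
ft_force: [-0.1, -0.7, 1.2]
grip_width: 0.0243
[0.51065987 0.39337449 0.09333288] [-0.53486956 -0.90314669  2.99969796]
```

View pics/w3.png

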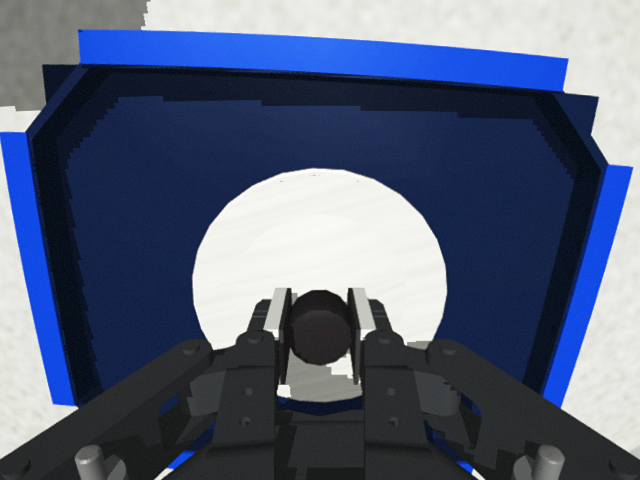

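The lid sits in the tray: contact shows in the force, and the lid is centred within the rim. Release and rise.

```bash
python3 -m crank '[{"claw":0,"translation":[0,0,0],"yaw":0},{"claw":-1,"translation":[0,0,0],"yaw":0},{"claw":-1,"translation":[0,0,0],"yaw":0},{"claw":-1,"translation":[0,0,0],"yaw":0}]';python3 -m crank '[{"claw":-1,"translation":[0,0,-1],"yaw":0},{"claw":-1,"translation":[0,0,-3],"yaw":0},{"claw":-1,"translation":[0,0,-6],"yaw":0},{"claw":-1,"translation":[0,0,-6],"yaw":0},{"claw":-1,"translation":[0,0,-4],"yaw":5.5}]'
python3 - <<'E'
from h import *
snap('wrist','w4.png');print(state()['tool_pos'],state()['ft_force'])
E
```

```text
time_s: 8.48
tool_pos: [0.5105, 0.3933, 0.0928]
eef_rot: [-0.0, 0.707, 0.707, -0.0]
ft_force: [0.6, -0.4, 0.3]
grip_width: 0.0853
time_s: 9.1
tool_pos: [0.5105, 0.3933, 0.297]
eef_rot: [0.0, 0.741, 0.671, 0.002]
ft_force: [0.6, 0.8, -0.0]
grip_width: 0.0852
[0.51106293 0.39366789 0.30184086] [-1.51331806 -0.24649193  3.90163715]
```

View pics/w4.png

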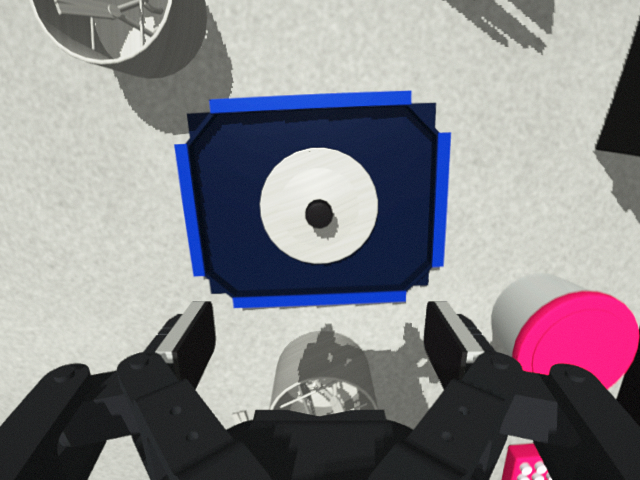

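The lid lies flat, knob up, in the middle of the tray with its knob at (319,213). Now over to the toolbox handle.

```bash
python3 -m crank '[{"claw":-1,"translation":[-4,1,0],"yaw":0},{"claw":-1,"translation":[-4.8,1.2,0],"yaw":0},{"claw":-1,"translation":[-4.8,1.2,0],"yaw":0},{"claw":-1,"translation":[-4.8,1.2,0],"yaw":0},{"claw":-1,"translation":[-4.8,1.2,0],"yaw":0}]';python3 -m crank '[{"claw":-1,"translation":[-4.8,1.2,0],"yaw":0},{"claw":-1,"translation":[-4.8,1.2,0],"yaw":0},{"claw":-1,"translation":[-4.8,1.2,0],"yaw":0},{"claw":-1,"translation":[-4.8,1.2,0],"yaw":0},{"claw":-1,"translation":[-4.8,1.2,0],"yaw":0}]';python3 -m crank '[{"claw":-1,"translation":[-4.8,1.2,0],"yaw":0},{"claw":-1,"translation":[0,0,0],"yaw":0}]'
python3 - <<'E'
from h import *
snap('wrist','w5.png');print(state()['tool_pos'],state()['eef_rot'])
E
```

```text
time_s: 9.78
tool_pos: [0.5458, 0.1552, 0.2935]
eef_rot: [0.0, 0.74, 0.672, 0.0]
ft_force: [0.5, -0.4, -0.3]
grip_width: 0.0854
time_s: 10.4
tool_pos: [0.5823, -0.0895, 0.2935]
eef_rot: [0.0, 0.74, 0.672, 0.0]
ft_force: [0.8, -0.1, 0.5]
grip_width: 0.0851
time_s: 10.65
tool_pos: [0.5898, -0.14, 0.2927]
eef_rot: [0.0, 0.742, 0.671, -0.0]
ft_force: [-0.2, 0.3, -0.8]
grip_width: 0.0856
[ 0.58959897 -0.13830963  0.2928195 ] [-1.55948597e-04  7.41255615e-01  6.71222831e-01 -8.15223905e-06]
```

View pics/w5.png

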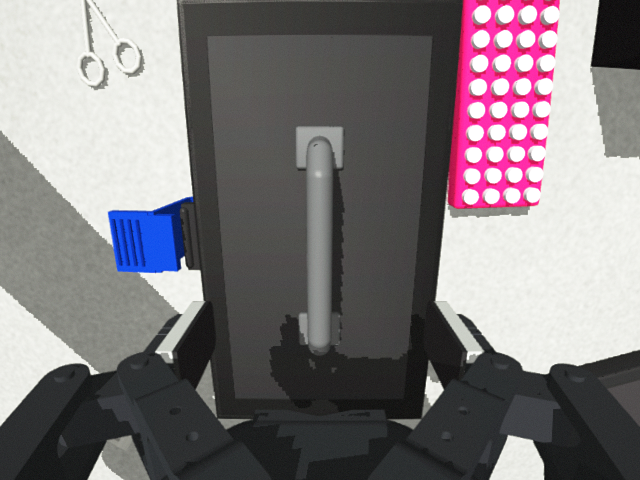

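```bash
python3 - <<'E'
from h import *
c=cal('w5.png')
a,b=onz(c,(319,146),.163),onz(c,(319,341),.163);print(a,b,(a+b)/2,np.linalg.norm(a-b))
for p in [(108,212),(117,273),(182,269)]: print('tab',onz(c,p,.13))
E
python3 -m crank '[{"claw":-1,"translation":[0,0,2.5],"yaw":0},{"claw":-1,"translation":[0,0,2.5],"yaw":0},{"claw":-1,"translation":[0,0,1.5],"yaw":0},{"claw":-1,"translation":[0,0,0.5],"yaw":0},{"claw":-1,"translation":[0,0,0],"yaw":0}]'
```

```text
[ 0.5956143  -0.07443236  0.163     ] [ 0.5837153  -0.19408764  0.163     ] [ 0.5896648 -0.13426    0.163    ] 0.1202454695478584
tab [ 0.44978319 -0.10353526  0.13      ]
tab [ 0.44437339 -0.14743695  0.13      ]
tab [ 0.4920388  -0.14885653  0.13      ]
time_s: 11.32
tool_pos: [0.5899, -0.1365, 0.2233]
eef_rot: [0.0, 0.74, 0.672, 0.0]
ft_force: [0.2, -0.2, 0.1]
grip_width: 0.0853
```

```bash
python3 -m crank '[{"claw":-1,"translation":[0,0,0.5],"yaw":0},{"claw":0.5,"translation":[0,0,0],"yaw":0},{"claw":1,"translation":[0,0,0],"yaw":0},{"claw":1,"translation":[0,0,0],"yaw":0},{"claw":1,"translation":[0,0,0],"yaw":0}]';python3 -m crank '[{"claw":1,"translation":[0,0,0],"yaw":0},{"claw":1,"translation":[0,0,0],"yaw":0},{"claw":1,"translation":[0,0,0],"yaw":0}]'; python3 -c "
from h import *
print(state())"
```

```text
time_s: 11.95
tool_pos: [0.59, -0.1369, 0.2181]
eef_rot: [0.0, 0.74, 0.672, 0.0]
ft_force: [1.1, 1.4, 8.0]
grip_width: 0.0132
time_s: 12.32
tool_pos: [0.5899, -0.1369, 0.2182]
eef_rot: [0.0, 0.74, 0.672, 0.0]
ft_force: [2.6, -0.5, 3.0]
grip_width: 0.013
{'time_s': 12.325, 'joints': array([-3.66460835e-01,  3.87241949e-01, -9.61852913e-03,  1.17317013e+00,
        5.58491189e-05,  1.30098357e+00]), 'dq': array([ 4.69801777e-04, -8.89034611e-04, -7.31177325e-05,  8.21625132e-04,
        7.67813351e-06, -8.87554881e-04]), 'tau': array([ -0.15828248, -62.49676466,  31.21084571,   0.5741635 ,
        -0.15870506,  -0.06488616]), 'tool_pos': array([ 0.58993315, -0.13685565,  0.21815953]), 'eef_rot': array([3.29240302e-04, 7.40438214e-01, 6.72124321e-01, 1.97387415e-04]), 'ft_force': array([ 2.61869953, -0.53055451,  2.97595602]), 'torque': array([ 0.02962567, -0.34898537, -0.07379356]), 'grip_width': 0.013014265918579543}
```

The bar is gripped: 13 mm reads about 2 mm low, as it did on the knob. Next is a gentle tug along the lid's arc, in small steps while watching the force.

```bash
for i in 1 2; do python3 -m crank '[{"claw":1,"translation":[0,0.07,-0.1],"yaw":0},{"claw":1,"translation":[0,0,0],"yaw":0}]'; done
```

```text
time_s: 12.58
tool_pos: [0.5901, -0.1369, 0.2183]
eef_rot: [-0.001, 0.74, 0.672, -0.0]
ft_force: [0.8, -0.6, -2.4]
grip_width: 0.0127
time_s: 12.82
tool_pos: [0.5909, -0.137, 0.2194]
eef_rot: [-0.0, 0.74, 0.672, -0.0]
ft_force: [0.7, -1.7, -6.8]
grip_width: 0.013
```

```bash
python3 -m crank '[{"claw":1,"translation":[0,0.07,-0.1],"yaw":0},{"claw":1,"translation":[0,0,0],"yaw":0}]'; python3 -m crank '[{"claw":1,"translation":[0,0.07,-0.1],"yaw":0},{"claw":1,"translation":[0,0,0],"yaw":0}]'
```

```text
time_s: 13.08
tool_pos: [0.5917, -0.137, 0.2206]
eef_rot: [-0.0, 0.74, 0.672, -0.0]
ft_force: [-0.1, -1.6, -7.1]
grip_width: 0.0132
time_s: 13.32
tool_pos: [0.5924, -0.1371, 0.2217]
eef_rot: [-0.0, 0.74, 0.672, -0.0]
ft_force: [0.6, -2.0, -9.3]
grip_width: 0.013
```

```bash
python3 -m crank '[{"claw":1,"translation":[0,0.07,-0.1],"yaw":0},{"claw":1,"translation":[0,0,0],"yaw":0}]'; python3 -c "
from h import *
print(state()['ft_force'],state()['tool_pos'])"
```

```text
time_s: 13.58
tool_pos: [0.5932, -0.1372, 0.2227]
eef_rot: [-0.0, 0.74, 0.672, -0.0]
ft_force: [0.6, -2.0, -10.8]
grip_width: 0.013
[  0.56142583  -1.95675516 -10.77244279] [ 0.59316587 -0.13716108  0.2226846 ]
```

```bash
python3 -m crank '[{"claw":1,"translation":[0,0.07,-0.1],"yaw":0},{"claw":1,"translation":[0,0,0],"yaw":0}]'; python3 -m crank '[{"claw":1,"translation":[0,0.07,-0.1],"yaw":0},{"claw":1,"translation":[0,0,0],"yaw":0},{"claw":1,"translation":[0,0,0],"yaw":0}]';  python3 - <<'E'
from h import *
snap('wrist','w6.png');snap('side','s6.png');print(state()['tool_pos'],state()['ft_force'])
a=cv2.imread('pics/s6.png')[200:340,300:460];cv2.imwrite('pics/z6.png',cv2.resize(a,None,fx=4,fy=4,interpolation=cv2.INTER_CUBIC))
E
```

```text
time_s: 13.82
tool_pos: [0.5943, -0.1373, 0.2245]
eef_rot: [0.001, 0.74, 0.672, 0.0]
ft_force: [0.0, -2.2, -6.7]
grip_width: 0.0132
time_s: 14.2
tool_pos: [0.5948, -0.1373, 0.2251]
eef_rot: [0.0, 0.74, 0.672, 0.0]
ft_force: [2.4, -2.1, -6.5]
grip_width: 0.0131
[ 0.59472113 -0.13730415  0.22499335] [ 1.30429084 -3.40468588 -6.17623836]
```

View pics/z6.png

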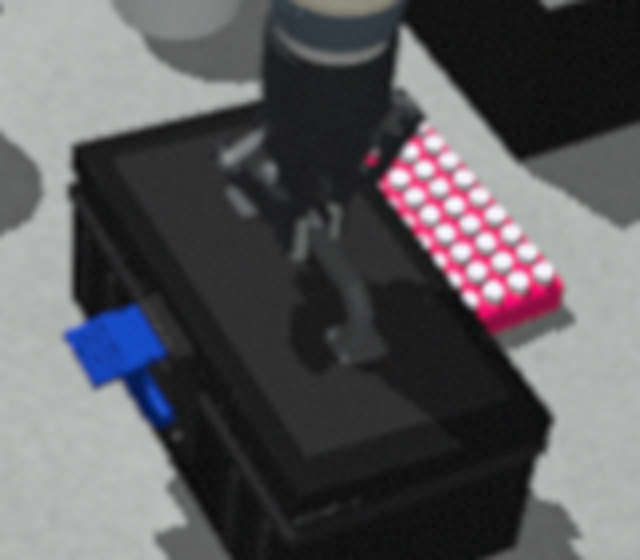

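View pics/w6.png

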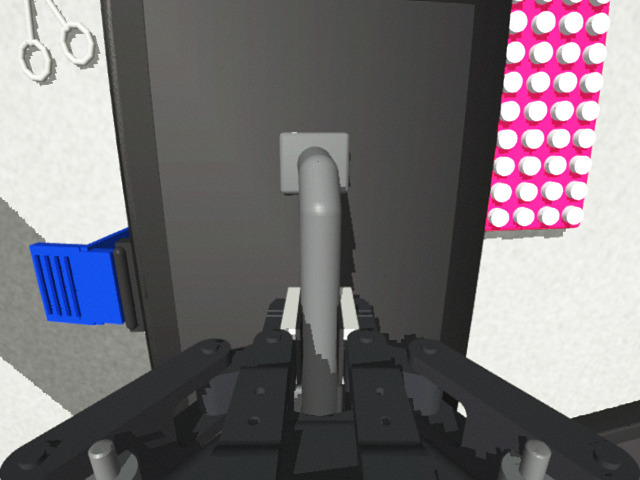

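The force peaked near 10.8 N and then fell to about 6.5 N after 7 mm of rise, which is ambiguous between coming free and slipping. I'll measure how far the lid's front edge has moved.

Run:
```python
from h import *
a=cv2.imread('pics/side0.png',0).astype(np.float32);b=cv2.imread('pics/s6.png',0).astype(np.float32)
q=[.590,-.139,-.0962]
c=cal('side0.png')
def W(l,th=0):
    l=np.array(l,float); v=l-[.0825,0,.105]; 
    x=v[0]*np.cos(th)+v[2]*np.sin(th); z=-v[0]*np.sin(th)+v[2]*np.cos(th); l=np.array([x+.0825,l[1],z+.105])
    cc,sn=np.cos(q[2]),np.sin(q[2]); return [q[0]+cc*l[0]-sn*l[1],q[1]+sn*l[0]+cc*l[1],l[2]]
for n,l in(('FL',[-.0825,.15,.127]),('FR',[-.0825,-.15,.127])):
    print(n,[proj(c,W(l,t))[0].round(1).tolist() for t in(0,.035,.085)])
# patch tracking at front left corner and front right, static ref
for (x,y) in [(318,241),(372,328),(437,304)]:
    p=a[y-9:y+10,x-9:x+10]; r=b[y-20:y+21,x-20:x+21]
    m=cv2.matchTemplate(r,p,cv2.TM_CCOEFF_NORMED);_,v,_,k=cv2.minMaxLoc(m);print((x,y),v,k[0]-11,k[1]-11)
A=np.hstack([cv2.resize(cv2.imread(f)[225:360,305:445],None,fx=2.8,fy=4,interpolation=cv2.INTER_CUBIC) for f in('pics/side0.png','pics/s6.png')]);cv2.imwrite('pics/z7.png',cv2.convertScaleAbs(A,alpha=2.5))
```

```text
FL [[317.7, 239.3], [318.0, 237.6], [318.6, 235.1]]
FR [[374.0, 326.1], [374.5, 324.4], [375.5, 321.9]]
(318, 241) 0.9248084425926208 0 -4
(372, 328) 0.5442904829978943 -1 -3
(437, 304) 0.9941933155059814 0 -1
```

View pics/z7.png

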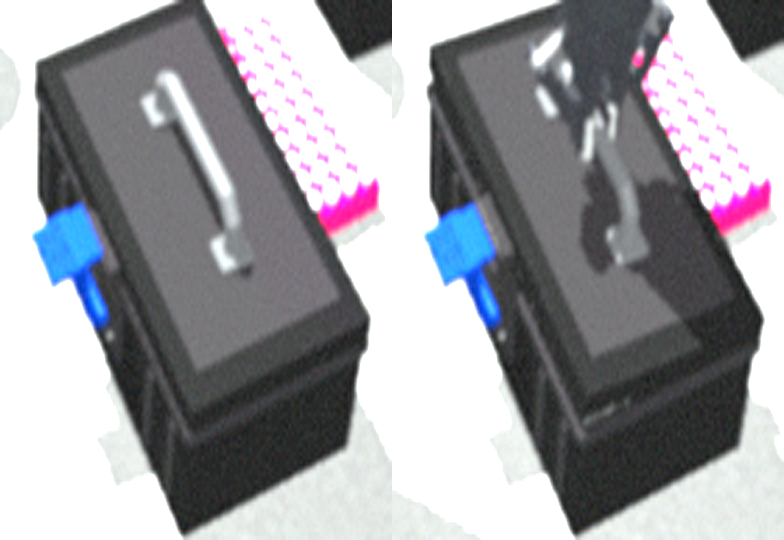

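Both front corners moved up 3–4 px. The model predicts 4.2 px for 0.085 rad and only 1.7 px at the held stop, so the catch looks released. A few more gentle millimetres should confirm it.

```bash
for i in 1; do python3 -m crank '[{"claw":1,"translation":[0,0.08,-0.1],"yaw":0},{"claw":1,"translation":[0,0.08,-0.1],"yaw":0},{"claw":1,"translation":[0,0,0],"yaw":0}]'; done; python3 -m crank '[{"claw":1,"translation":[0,0.08,-0.1],"yaw":0},{"claw":1,"translation":[0,0.08,-0.1],"yaw":0},{"claw":1,"translation":[0,0,0],"yaw":0}]';python3 - <<'E'
from h import *
snap('side','s8.png')
A=np.hstack([cv2.resize(cv2.imread(f)[225:360,305:445],None,fx=2.8,fy=4,interpolation=cv2.INTER_CUBIC) for f in('pics/side0.png','pics/s8.png')]);cv2.imwrite('pics/z8.png',cv2.convertScaleAbs(A,alpha=2.5))
E
```

```text
time_s: 14.68
tool_pos: [0.5961, -0.1375, 0.2266]
eef_rot: [-0.0, 0.74, 0.672, -0.0]
ft_force: [1.7, -2.8, -9.5]
grip_width: 0.0123
time_s: 15.05
tool_pos: [0.5981, -0.1377, 0.2294]
eef_rot: [0.001, 0.74, 0.672, 0.0]
ft_force: [2.1, -1.9, -8.3]
grip_width: 0.0128
```

View pics/z8.png

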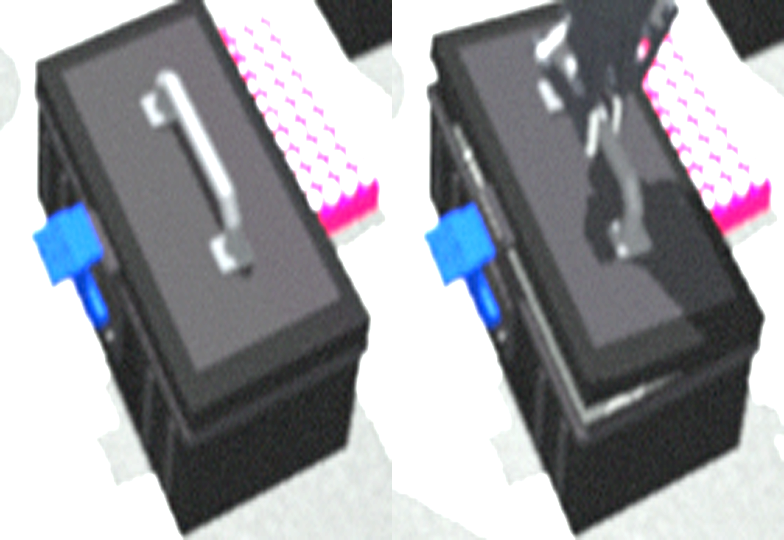

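A gap now shows along the whole front edge and the force stays below 10 N, so the catch is not holding and must be left alone. I'll work out the arc for raising the lid.

Run:
```python
import numpy as np
r=np.hypot(.0825,.058);p0=np.arctan2(.058,-.0825)
th=np.linspace(.144,.98,16);P=np.c_[r*np.cos(p0-th),r*np.sin(p0-th)]*100
print((P[0]-100*np.array([-.0825,.058])).round(2))
for t,d,p in zip(th[1:],np.diff(P,axis=0),P[1:]-100*np.array([-.0825,.058])): print(round(t,3),'y %.2f z %.2f'%(d[0],-d[1]),p.round(2))
```

```text
[0.92 1.12]
0.2 y 0.40 z -0.40 [1.31 1.52]
0.255 y 0.42 z -0.37 [1.73 1.9 ]
0.311 y 0.44 z -0.35 [2.17 2.25]
0.367 y 0.46 z -0.33 [2.63 2.57]
0.423 y 0.48 z -0.30 [3.11 2.87]
0.478 y 0.49 z -0.27 [3.6  3.15]
0.534 y 0.51 z -0.25 [4.1  3.39]
0.59 y 0.52 z -0.22 [4.62 3.61]
0.646 y 0.53 z -0.19 [5.15 3.8 ]
0.701 y 0.54 z -0.16 [5.69 3.95]
0.757 y 0.55 z -0.13 [6.24 4.08]
0.813 y 0.55 z -0.10 [6.79 4.18]
0.869 y 0.56 z -0.07 [7.35 4.24]
0.924 y 0.56 z -0.03 [7.91 4.28]
0.98 y 0.56 z -0.00 [8.47 4.28]
```

```bash
python3 -m crank '[{"claw":1,"translation":[0,0.4,-0.4],"yaw":0},{"claw":1,"translation":[0,0.42,-0.37],"yaw":0},{"claw":1,"translation":[0,0.44,-0.35],"yaw":0},{"claw":1,"translation":[0,0.46,-0.33],"yaw":0},{"claw":1,"translation":[0,0,0],"yaw":0}]'; python3 -c "
from h import *
print(state()['tool_pos'],state()['ft_force'],state()['torque'])"
```

```text
time_s: 15.72
tool_pos: [0.6141, -0.1392, 0.2445]
eef_rot: [-0.0, 0.74, 0.672, -0.001]
ft_force: [-8.8, -2.7, 1.1]
grip_width: 0.0131
[ 0.61408524 -0.13922743  0.24449781] [-8.76237996 -2.73430877  1.09146064] [-0.40442093  2.2548197  -0.03334871]
```

```bash
python3 -m crank '[{"claw":1,"translation":[0,0.46,-0.34],"yaw":0},{"claw":1,"translation":[0,0.48,-0.31],"yaw":0},{"claw":1,"translation":[0,0.5,-0.29],"yaw":0},{"claw":1,"translation":[0,0.5,-0.26],"yaw":0},{"claw":1,"translation":[0,0,0],"yaw":0}]'; python3 -c "
from h import *
print(state()['tool_pos'],state()['ft_force'],state()['torque'])"
```

```text
time_s: 16.35
tool_pos: [0.6341, -0.1413, 0.2575]
eef_rot: [0.001, 0.74, 0.672, 0.0]
ft_force: [-7.3, -2.1, 4.2]
grip_width: 0.0128
[ 0.63411614 -0.14125732  0.25745549] [-7.30610387 -2.13868435  4.17884069] [-0.34447285  1.46978834 -0.02789266]
```

Run:
```python
from h import *
snap('wrist','w9.png');snap('side','s9.png')
A=cv2.resize(cv2.imread('pics/s9.png')[180:360,300:460],None,fx=3.3,fy=3.3,interpolation=cv2.INTER_CUBIC);cv2.imwrite('pics/z9.png',cv2.convertScaleAbs(A,alpha=2))
```

```text
(no output)
```

View pics/z9.png

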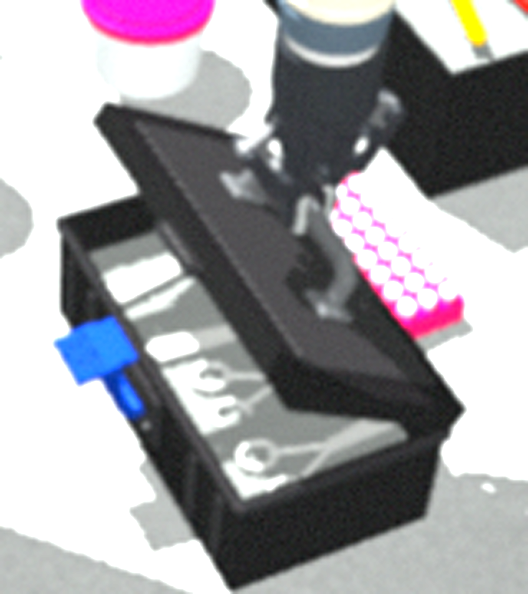

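View pics/w9.png

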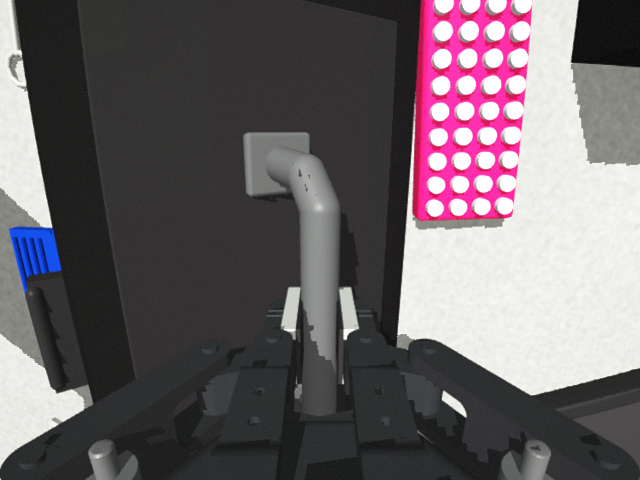

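The lid is opening properly at about 0.58 rad, and the catch is unchanged. Continue to about 1.0.

```bash
python3 -m crank '[{"claw":1,"translation":[0,0.54,-0.18],"yaw":0},{"claw":1,"translation":[0,0.54,-0.15],"yaw":0},{"claw":1,"translation":[0,0.55,-0.12],"yaw":0},{"claw":1,"translation":[0,0.55,-0.09],"yaw":0},{"claw":1,"translation":[0,0,0],"yaw":0}]'; python3 -c "
from h import *
print(state()['tool_pos'],state()['ft_force'],state()['torque'])"
```

```text
time_s: 17.08
tool_pos: [0.6562, -0.1433, 0.2643]
eef_rot: [0.002, 0.74, 0.672, 0.001]
ft_force: [-5.6, -1.7, 12.5]
grip_width: 0.0126
[ 0.65620665 -0.14334031  0.26425711] [-5.59951082 -1.65684212 12.48705331] [-0.2349592   1.49499166 -0.05872821]
```

```bash
python3 -m crank '[{"claw":1,"translation":[0,0.4,-0.15],"yaw":0},{"claw":1,"translation":[0,0.5,-0.15],"yaw":0},{"claw":1,"translation":[0,0.5,-0.1],"yaw":0},{"claw":1,"translation":[0,0.5,-0.05],"yaw":0},{"claw":1,"translation":[0,0,0],"yaw":0}]'
python3 - <<'E'
from h import *
s=state();print(s['tool_pos'],s['ft_force'],s['torque'])
x,z=(s['tool_pos'][0]-.5899)*.9954-(s['tool_pos'][1]+.1369)*.0962-.0825,s['tool_pos'][2]-.2182+.058
print('lid est',np.arctan2(.058,-.0825)-np.arctan2(z,x),np.hypot(x,z))
snap('wrist','w10.png');snap('side','s10.png');snap('top','t10.png')
A=cv2.resize(cv2.imread('pics/s10.png')[160:360,300:460],None,fx=3,fy=3,interpolation=cv2.INTER_CUBIC);cv2.imwrite('pics/z10.png',cv2.convertScaleAbs(A,alpha=2))
E
```

```text
time_s: 17.7
tool_pos: [0.6748, -0.1453, 0.2668]
eef_rot: [0.001, 0.74, 0.672, -0.0]
ft_force: [-4.4, -2.4, 0.9]
grip_width: 0.0125
[ 0.67483683 -0.14525653  0.26678332] [-4.36538358 -2.40567986  0.87345433] [-0.5460204   1.32266125 -0.05104148]
lid est 0.9847729080667134 0.10662142174367695
```

View pics/z10.png

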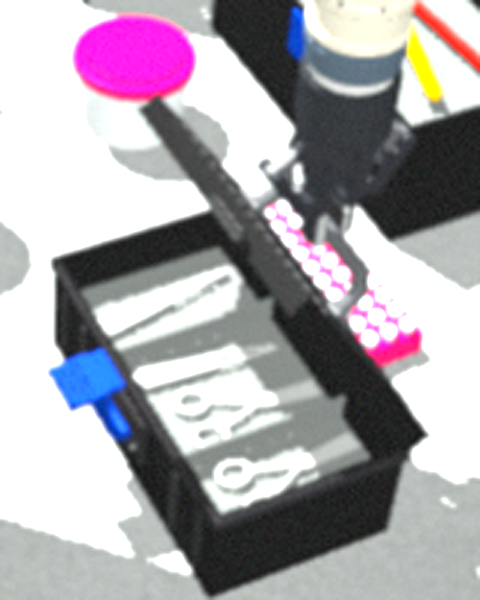

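View pics/w10.png

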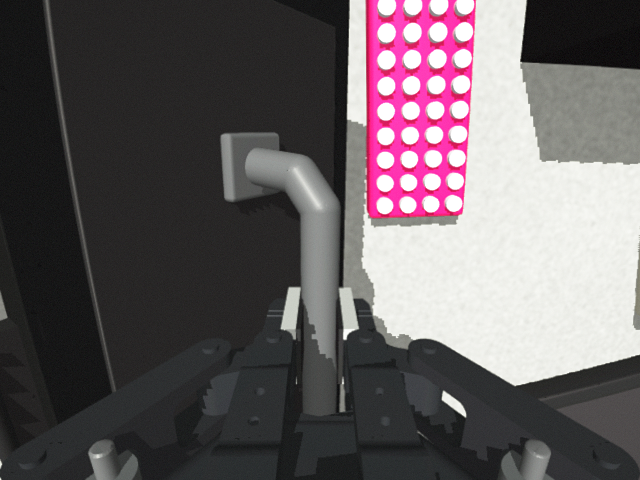

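View pics/t10.png

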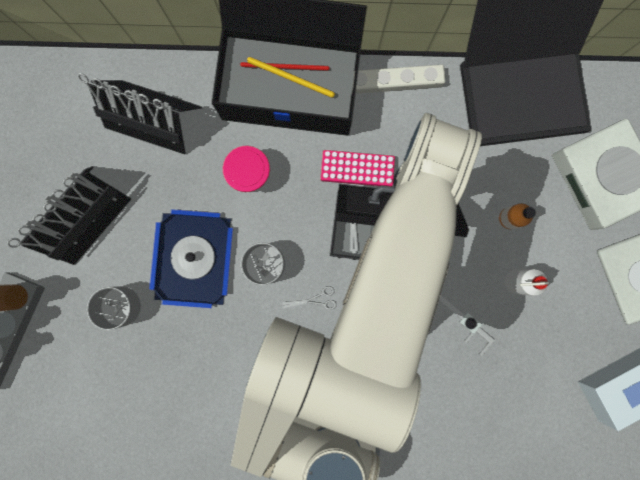

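The lid is up at about 0.98 rad and held. In the top view the pot lid lies in the tray at (192,257) and the pot still stands at (263,263). I'll check the grip stays steady before handing in.

```bash
python3 -m crank '[{"claw":1,"translation":[0,0,0],"yaw":0},{"claw":1,"translation":[0,0,0],"yaw":0},{"claw":1,"translation":[0,0,0],"yaw":0},{"claw":1,"translation":[0,0,0],"yaw":0},{"claw":1,"translation":[0,0,0],"yaw":0}]'; python3 -m crank '[{"claw":1,"translation":[0,0,0],"yaw":0},{"claw":1,"translation":[0,0,0],"yaw":0},{"claw":1,"translation":[0,0,0],"yaw":0},{"claw":1,"translation":[0,0,0],"yaw":0},{"claw":1,"translation":[0,0,0],"yaw":0}]'
python3 - <<'E'
from h import *
a=cv2.imread('pics/w10.png',0).astype(float); b=cv2.cvtColor(snap('wrist','w11.png'),cv2.COLOR_RGB2GRAY).astype(float)
print(np.abs(a-b).mean(), cv2.phaseCorrelate(a[120:280,200:360],b[120:280,200:360]))
print(close_job())
E
```

```text
time_s: 18.48
tool_pos: [0.6746, -0.1453, 0.2668]
eef_rot: [0.001, 0.741, 0.672, -0.0]
ft_force: [-4.6, -2.8, 1.3]
grip_width: 0.0128
time_s: 19.1
tool_pos: [0.6746, -0.1452, 0.2668]
eef_rot: [0.001, 0.741, 0.672, -0.0]
ft_force: [-4.7, -3.5, 0.6]
grip_width: 0.0125
2.1480696614583334 ((0.0513093764014485, 0.012785480565867147), 0.9814466106348536)
the job is handed in; nothing more can be done
None
```

The job is handed in: the pot's lid lies flat, knob up, near the middle of the tray. The arm is holding the toolbox lid open at about 0.98 rad.

- **Tug test:** The catch was not holding the lid. I tugged gently by the handle before touching anything on the catch. The lid came up past the 0.035 rad stop with no hard stop and at most about 11 N, and the side camera showed the front edge opening. I therefore never touched the catch and raised the lid straight away.
- **Last checks:** Over the last 1.25 s the arm position, grip and wrist picture did not change. The last top view shows the pot and the other things it can see still in place. The arm hides part of the scene there.
- **What disagreed:** The tug force was ambiguous at first. It rose to about 11 N, then fell to 6.5 N, so I checked it against the camera and a few more millimetres of lift. During the opening the handle bar moved about 6 mm down between the pads, and the upward push briefly reached 12.5 N. I corrected the path, and the bar has stayed put since.

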